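# Pull the tin that rocks

## Task

One of the three shallow gift tins on the packing mat has a bulged base. Press the tins at the edge of the lid to find the one that rocks, then lift it by its knob and set it down gently, upright, in the grey tray, let go, and leave the two steady tins standing where they are.

Things in the scene. Friction and masses are not known exactly. Their poses are not given: they have to be found in the camera images.
- tin_a: one of three look-alike shallow metal tins (one rocks, it may be any). 17 mm tall to the lid's flat top; lid 110 mm across, body 106; wooden knob on the lid's middle 22 mm across, 24 tall. 0.16 kg, on a 3 mm mat. Origin: centre of the base, z up. All stand level; pressed at the lid's edge (1 N) the rocker leans 8 degrees, the edge dips 4 to 6 mm, and it comes level when let go; a steady one does not give
- tin_b: one of three look-alike shallow metal tins (one rocks, it may be any). 17 mm tall to the lid's flat top; lid 110 mm across, body 106; wooden knob on the lid's middle 22 mm across, 24 tall. 0.16 kg, on a 3 mm mat. Origin: centre of the base, z up. All stand level; pressed at the lid's edge (1 N) the rocker leans 8 degrees, the edge dips 4 to 6 mm, and it comes level when let go; a steady one does not give
- tin_c: one of three look-alike shallow metal tins (one rocks, it may be any). 17 mm tall to the lid's flat top; lid 110 mm across, body 106; wooden knob on the lid's middle 22 mm across, 24 tall. 0.16 kg, on a 3 mm mat. Origin: centre of the base, z up. All stand level; pressed at the lid's edge (1 N) the rocker leans 8 degrees, the edge dips 4 to 6 mm, and it comes level when let go; a steady one does not give
- tray: low open grey tray, square, 200 x 200 mm outside, walls 5 mm thick and 25 mm high, floor 5 mm thick; fixed to the counter, to the left or right of the mat. Origin: centre of its underside on the counter; x and y along its sides, z up.
There are look-alikes about, which are no part of the job. Leave any red or turquoise look-alike of the tin_c alone.

How it is judged (in metres and radians):
On the way:
1. the rocking tin, still standing in its place, is pressed beside its knob with the fingers so that it leans by more than 3 degrees (angle between tin_b's own z axis and vertical above 0.05 rad and contact force between the fingers and tin_b above 0.3 N and horizontal distance between the grasp point and tin_b above 0.016 m and distance of tin_b from where it was at the start of the episode below 0.03 m), for 0.1 s.
At the end, for the whole second after the job is handed in: the rocking tin stands at rest on the tray's floor, upright within 7 degrees, its middle within 45 mm of the tray's middle along either side; the two steady tins stand upright (7 degrees) within 30 mm of where they were (x of tin_b in the frame of tray between -0.045 and 0.045 m and y of tin_b in the frame of tray between -0.045 and 0.045 m and z of tin_b in the frame of tray below 0.015 m and angle between each of tin_b, tin_a, tin_c's own z axis and vertical below 0.12 rad and linear speed of tin_b below 0.03 m/s and distance of each of tin_a, tin_c from where it was at the start of the episode below 0.03 m); the robot touches nothing.
It fails at once if a steady tin is lifted by more than 20 mm or tipped by more than 17 degrees (height (world z) of any of tin_a, tin_c above 0.023 m or angle between any of tin_a, tin_c's own z axis and vertical above 0.3 rad).
It fails at once if the rocking tin is dropped (falls out of the fingers by more than about 20 mm) or slammed down (over 60 N between tin and tray) ((linear speed of tin_b above 0.6 m/s and contact force between the fingers and tin_b below 0.1 N) or contact force between tin_b and tray above 60 N).
It also fails if it takes over 69 s, if anything falls off the work surface, if the arm or the gripper's body presses on something with over 40 N, if the wrist force passes 120 N, or if a joint passes its speed limit or range.

## Robot

A 6-joint arm with a two-finger parallel gripper is mounted at the origin on the work surface. World frame = base frame: x ahead of the robot, y to its left, z up, the work surface at z = 0. Lengths are in m, angles in degrees, forces in N, time in s.
With the tool pointing down it reaches from about 0.25 to 0.725 m from the base axis. Payload 9.7 kg.
Tool frame: the origin (TCP) lies at the very end of the fingers, on their centre line; the grasp point (between the pads) lies 19 mm behind it; y points along the fingers, x is the direction in which the jaws open and shut, and the axes are right-handed (so a half turn about y gives the same grasp; the last joint's range is limited). The gripper opens to 85 mm and grips with 20 to 120 N. Pads are 22 mm wide; open, the fingers measure 114 mm over their backs; the gripper's body (76 mm by 85 mm) begins 54 mm behind the grasp point. The pads swing forward as they close: fully open they stand 13 mm farther back than shut.
Start: joints at [68.927, 4.979, 10.078, 95.1, 0, 90], TCP at [0.198, 0.513, 0.231] pointing down, gripper open.
Joint ranges: [-179.16, 179.16], [-48.56, 103.87], [-65.8, 70.77], [-126.05, 130.52], [-82.76, 87.17], [-180, 180]. Speed limits (degrees/s): [127.2, 127.2, 147.25, 180, 180, 180].

## Interface

Orientations are given as [roll, pitch, yaw] about the fixed x, y, z axes, in that order (R = Rz(yaw) Ry(pitch) Rx(roll)).
In Python, from workcell import bot gives the robot as it stands.
- The arm moves only by the shell command python3 -m jog 'ROWS' [FORCE]. ROWS is JSON, a list of rows, each a list of 7 numbers: the closure, from 0 (fully open) to 1 (shut), then the shift along the world's x, y, z in units of 25 mm (1.0 is 25 mm), then the turn, a rotation vector about the world's x, y, z in units of 5 degrees (1.0 is 5 degrees). A call has 1 to 5 rows; each row is the pose to reach, as a shift and turn from the pose commanded when the call began; what a row does not reach only later rows make up. A row lasts 1/10 s, in which the tool goes at most 50 mm and 8.59 degrees, less where a joint would pass 70% of its speed; a pose out of reach is approached as far as the arm can. A call with a gripper value outside its range is refused whole. The fingers move at their own pace and stop on an object; FORCE is the grip in N (left out, the last holds). Time passes only in rows, so rows that repeat a pose let the fingers close. It gives the time, the measured TCP pose, the force and the opening at its end, in the units of the state.
- bot.get_obs(): the state, without advancing time (a new reading comes with each control period).
- bot.camera(name): name is "scene" or "top" or "wrist"; returns (picture, depth): 384x512x3 uint8, red, green, blue; 384x512 float32, m along the optical axis (not along the pixel's ray), 0 where there is no reading.
- bot.camera_model(name): a dict with "fx", "fy", "cx", "cy" (pixels), "rvec" (rotation vector, rad) and "tvec" (3), from world to camera coordinates, as OpenCV has them; the wrist camera has in their place "tool_from_camera" (4x4, takes a point from camera to tool coordinates, whose origin is the TCP and whose axes are the tool frame's). Camera axes: x right, y down, z forward; pixel columns grow to the right and rows downward; lengths in m; the calibration is good to about 2 mm. A picture is of the moment at which its call begins: read the wrist's pose just before it. camera_model takes no time and is no camera call.
- bot.job_done(): hands the job in, once; it reports no verdict.
Trained networks look in the newest picture that a camera, given by its name, has taken for a name from the list of things; names that differ only in an ending like _2 or _b are one class to them, and where a whole thing is asked for, a point or a joint stands for the part that bears it (a point fixed in the world has none). Each returns a list of dicts, best first, with "conf" (0 to 1); they miss things now and then, are a little off and sometimes report something else, mostly with a low value. They report only what shows in the picture. A call takes as long as a camera call. They do not tell look-alikes from the thing itself.
- bot.regions_of(camera, label): "pixels" (384x512 bool, what is visible of it) and "point" ([row, column] in pixels, amid what is visible of it).
The state is a dict: "time": time; "q": joint angles; "qd": joint speeds; "joint_efforts": joint torques, N m; "ee_pos": TCP position; "tcp_rot": TCP orientation; "wrist_force": force on the tool from outside, world axes, zero at the start; "torque": the same for the moment, N m; "opening": finger opening in m.
Only numpy, scipy, OpenCV 4.12 (cv2) and the standard library are available. Lean on these libraries where they do the work, as an engineer would, in place of code of your own. Each camera call takes 0.05 s, during which the arm holds its last target. There are 200 camera calls.

## Working session

There is one attempt and no reset: what is moved stays moved. The work goes in short steps, Python scripts to look and compute and a shell command to move; the robot and the scene stay as the last step left them, time stands still between calls to the robot, and variables do not carry over. Pictures are saved under pics/ and viewed, about 8 in all and at most 12, crops included, and the job is handed in when it is done.

```bash
mkdir -p pics; cat > h.py <<'E'
import numpy as np,cv2
from workcell import bot
def w2c(n):
    m=bot.camera_model(n);R=cv2.Rodrigues(np.array(m["rvec"],float))[0];return m,R,np.array(m["tvec"],float).ravel()
def cloud(n,d):
    m,R,t=w2c(n);v,u=np.mgrid[:384,:512]
    P=np.stack([(u-m["cx"])*d/m["fx"],(v-m["cy"])*d/m["fy"],d],-1)
    return (P-t)@R
E
python3 - <<'E'
from h import *
ims=[]
for n in("scene","top"):
    p,d=bot.camera(n);np.save(n+"d",d);np.save(n+"p",p);ims.append(p)
    C=cloud(n,d)
    for l in("tin_a","tray"):
        for r in bot.regions_of(n,l):
            m=r["pixels"]&(d>0);print(n,l,round(r["conf"],2),r["point"],m.sum(),np.median(C[m],0).round(3),C[m].min(0).round(3),C[m].max(0).round(3))
cv2.imwrite("pics/1.png",cv2.resize(np.hstack(ims),(800,300))[...,::-1])
o=bot.get_obs();print(o["time"],o["ee_pos"],o["tcp_rot"],o["opening"],o["wrist_force"])
E
```

```text
scene tin_a 0.83 [231.0, 265.1] 1459 [0.495 0.015 0.021] [ 0.436 -0.041  0.014] [0.546 0.067 0.048]
scene tin_a 0.79 [147.5, 214.6] 1048 [ 0.283 -0.21   0.017] [ 0.22  -0.269 -0.003] [ 0.331 -0.161  0.046]
scene tin_a 0.72 [284.4, 325.6] 1793 [0.57  0.178 0.02 ] [0.511 0.125 0.002] [0.62  0.233 0.048]
scene tin_a 0.69 [130.8, 139.4] 980 [ 0.311 -0.437  0.017] [ 0.248 -0.498 -0.003] [ 0.359 -0.388  0.044]
scene tin_a 0.65 [115.4, 184.2] 987 [ 0.211 -0.336  0.017] [ 0.132 -0.409 -0.003] [ 0.258 -0.286  0.046]
scene tin_a 0.58 [245.2, 174.5] 1607 [ 0.595 -0.182  0.02 ] [ 0.526 -0.25   0.001] [ 0.646 -0.131  0.048]
scene tray 0.79 [199.5, 118.7] 5622 [ 0.527 -0.378  0.006] [ 0.41  -0.489 -0.001] [ 0.638 -0.262  0.029]
top tin_a 0.92 [167.1, 253.9] 857 [0.488 0.013 0.02 ] [ 0.435 -0.039 -0.001] [0.542 0.066 0.048]
top tin_a 0.89 [144.7, 202.7] 823 [0.562 0.179 0.02 ] [0.51  0.126 0.008] [0.617 0.234 0.05 ]
top tin_a 0.88 [225.1, 394.5] 886 [ 0.302 -0.441  0.016] [ 0.248 -0.497  0.001] [ 0.352 -0.388  0.048]
top tin_a 0.85 [256.0, 359.7] 951 [ 0.202 -0.34   0.016] [ 0.148 -0.395 -0.005] [ 0.257 -0.285  0.045]
top tin_a 0.75 [231.2, 324.7] 940 [ 0.274 -0.213  0.016] [ 0.22  -0.273 -0.007] [ 0.331 -0.16   0.047]
top tin_a 0.69 [137.6, 315.3] 860 [ 0.589 -0.183  0.019] [ 0.536 -0.24  -0.007] [ 0.648 -0.131  0.05 ]
top tray 0.66 [157.4, 373.1] 3797 [ 0.523 -0.378  0.005] [ 0.407 -0.489 -0.009] [ 0.64  -0.259  0.033]
0.3 [0.1977265  0.51313641 0.23106294] [-8.99996279e+01  2.53387101e-02  6.89261618e+01] 0.08543200397047727 [0.41973561 0.66054748 0.47675722]
```

View pics/1.png

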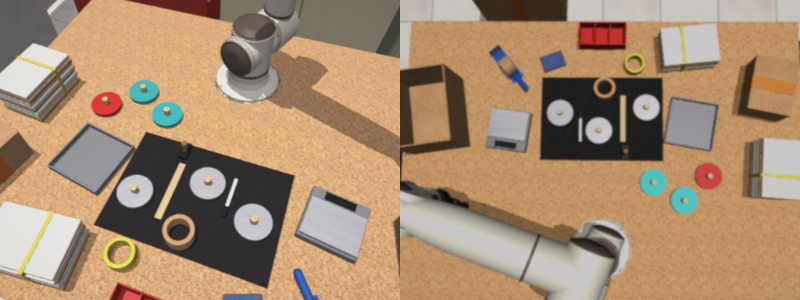

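Candidates in the right half of the picture (top view): silver tins on the mat at (560,112), (599,130) and (646,106). The turquoise ones at (653,182) and (684,200) and the red one at (709,176) are off the mat and excluded. I'll check the choice in one close crop and refine the centres.

```bash
python3 - <<'E'
from h import *
for n in("top","scene"):
    p,d=np.load(n+"p.npy"),np.load(n+"d.npy");C=cloud(n,d)
    for c in[(.563,.179),(.489,.013),(.59,-.184)]:
        r=np.hypot(C[...,0]-c[0],C[...,1]-c[1])
        k=(d>0)&(r<.03)&(C[...,2]>.036)
        l=(d>0)&(r<.065)&(C[...,2]>.012)&(C[...,2]<.028)
        q=C[l][:,:2]; mid=(q.min(0)+q.max(0))/2
        print(n,"knob",k.sum(),C[k].mean(0).round(4),"lid mid",mid.round(4),np.ptp(q,0).round(3),"z",np.median(C[l][:,2]).round(4))
    t=(d>0)&(np.abs(C[...,0]-.523)<.14)&(np.abs(C[...,1]+.376)<.13)&(C[...,2]>.017)&(C[...,2]<.035)
    if n=="top": t&=(C[...,1]<-.25)
    print("tray",cv2.minAreaRect(C[t][:,:2].astype(np.float32)))
p=np.load("topp.npy");cv2.imwrite("pics/2.png",cv2.resize(p[90:220,160:440],None,fx=2.8,fy=2.8,interpolation=cv2.INTER_CUBIC)[...,::-1])
E
```

```text
top knob 34 [0.5635 0.1789 0.0432] lid mid [0.5645 0.1757] [0.11  0.116] z 0.0198
top knob 33 [0.4886 0.0142 0.0425] lid mid [0.4924 0.0136] [0.115 0.106] z 0.0195
top knob 36 [ 0.5887 -0.185   0.0433] lid mid [ 0.5894 -0.1852] [0.11  0.109] z 0.0189
tray ((0.5217427611351013, -0.3750907778739929), (0.2013164907693863, 0.20106348395347595), 79.81663513183594)
scene knob 84 [0.5668 0.1779 0.0439] lid mid [0.5646 0.1775] [0.11  0.109] z 0.0203
scene knob 70 [0.4925 0.0134 0.0436] lid mid [0.4909 0.0128] [0.111 0.109] z 0.0204
scene knob 71 [ 0.5919 -0.1851  0.0438] lid mid [ 0.5907 -0.1869] [0.11  0.112] z 0.0203
tray ((0.5229088068008423, -0.3772668242454529), (0.20449087023735046, 0.20198485255241394), 80.02558898925781)
```

View pics/2.png

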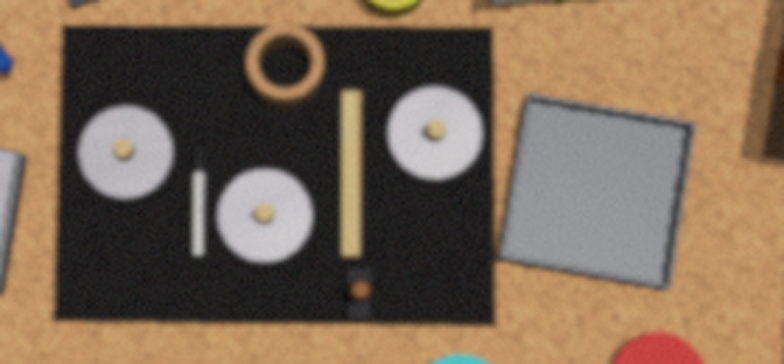

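```bash
python3 -m jog '[[0.5,1.5,-1.5,0,0,0,-1.7],[1,3,-3,0,0,0,-3.4],[1,5,-5,0,0,0,-5.1],[1,7,-7,0,0,0,-6.8],[1,8.5,-8.5,0,0,0,-8.5]]' 30
```

```text
time: 0.8
ee_pos: [0.3755, 0.3349, 0.2314]
tcp_rot: [-90.0, -0.0, 26.1]
wrist_force: [1.6, 0.6, -0.2]
opening: 0.0126
```

The crop shows the three silver tins at (125,150), (263,214) and (435,131), and the tray at (597,190). These are the right tins. Next is the left tin, pressing 45 mm to its tangential side.

```bash
python3 -m jog '[[1,1.4,-0.9,-0.9,0,0,-0.4],[1,2.8,-1.8,-1.9,0,0,-0.8],[1,4.2,-2.8,-2.9,0,0,-1.2],[1,5.6,-3.7,-4,0,0,-1.2],[1,7,-4.6,-5,0,0,-1.2]]'; python3 -m jog '[[1,0,0,-1,0,0,0],[1,0,0,-2,0,0,0],[1,0,0,-2.8,0,0,0],[1,0,0,-2.8,0,0,0],[1,0,0,-2.8,0,0,0]]'
```

```text
time: 1.3
ee_pos: [0.5507, 0.2201, 0.1051]
tcp_rot: [-90.0, -0.0, 20.4]
wrist_force: [0.0, 1.5, -0.3]
opening: -0.0003
time: 1.8
ee_pos: [0.5495, 0.2214, 0.0367]
tcp_rot: [-90.0, 0.0, 20.4]
wrist_force: [-0.4, 0.2, 1.0]
opening: -0.0001
```

```bash
python3 -m jog '[[1,0,0,-0.3,0,0,0],[1,0,0,-0.5,0,0,0],[1,0,0,-0.56,0,0,0],[1,0,0,-0.6,0,0,0],[1,0,0,-0.6,0,0,0]]'
for i in 1 2 3; do python3 -m jog '[[1,0,0,-0.02,0,0,0],[1,0,0,-0.04,0,0,0],[1,0,0,-0.04,0,0,0],[1,0,0,-0.04,0,0,0]]' | grep -E 'pos|force'; done
```

```text
time: 2.3
ee_pos: [0.5495, 0.2215, 0.0214]
tcp_rot: [-90.0, -0.0, 20.4]
wrist_force: [0.5, 0.4, -0.8]
opening: 0.0002
ee_pos: [0.5496, 0.2214, 0.0203]
wrist_force: [0.1, 0.7, -0.7]
ee_pos: [0.5496, 0.2215, 0.0201]
wrist_force: [-1.9, 0.2, 6.7]
ee_pos: [0.5497, 0.2215, 0.02]
wrist_force: [-4.6, -1.7, 12.9]
```

Contact came at z 0.020 and the force then climbed to 13 N with no give, so the left tin is steady. Next is the middle tin.

```bash
python3 -m jog '[[1,0,0,2,0,0,0],[1,-0.6,-1.6,2,0,0,-1],[1,-1.2,-3.3,2,0,0,-2],[1,-1.8,-5,2,0,0,-3],[1,-2.4,-6.6,2,0,0,-4]]'; python3 -m jog '[[1,0,0,-1,0,0,0],[1,0,0,-1.7,0,0,0],[1,0,0,-1.9,0,0,0],[1,0,0,-1.9,0,0,0],[1,0,0,-1.9,0,0,0]]'
for i in 1 2 3; do python3 -m jog '[[1,0,0,-0.02,0,0,0],[1,0,0,-0.04,0,0,0],[1,0,0,-0.04,0,0,0],[1,0,0,-0.04,0,0,0]]' | grep -E 'pos|force'; done
```

```text
time: 4.0
ee_pos: [0.4888, 0.055, 0.0683]
tcp_rot: [-90.0, -0.0, 0.2]
wrist_force: [1.1, -0.2, -0.3]
opening: -0.0001
time: 4.5
ee_pos: [0.49, 0.0567, 0.0216]
tcp_rot: [-90.0, -0.0, 0.5]
wrist_force: [0.4, 0.2, 0.9]
opening: 0.0
ee_pos: [0.4897, 0.0565, 0.02]
wrist_force: [-0.7, 0.0, 0.1]
ee_pos: [0.4895, 0.0564, 0.0188]
wrist_force: [-0.6, 0.4, 0.8]
ee_pos: [0.4895, 0.0564, 0.0178]
wrist_force: [0.5, 0.8, 0.1]
```

```bash
for i in 1 2 3; do python3 -m jog '[[1,0,0,-0.02,0,0,0],[1,0,0,-0.04,0,0,0],[1,0,0,-0.04,0,0,0],[1,0,0,-0.04,0,0,0]]' | grep -E 'pos|force'; done
python3 - <<'E'
from h import *
ims=[]
for n in("scene","wrist"):
    p,d=bot.camera(n);ims.append(p if n=="wrist" else cv2.resize(p[170:290,190:350],(512,384)))
cv2.imwrite("pics/3.png",cv2.resize(np.hstack(ims),(800,300))[...,::-1])
E
```

```text
ee_pos: [0.4895, 0.0564, 0.0168]
wrist_force: [0.1, 0.5, 1.8]
ee_pos: [0.4897, 0.0565, 0.016]
wrist_force: [-0.8, 1.4, 3.7]
ee_pos: [0.4899, 0.0565, 0.0158]
wrist_force: [-4.0, 0.8, 11.8]
```

View pics/3.png

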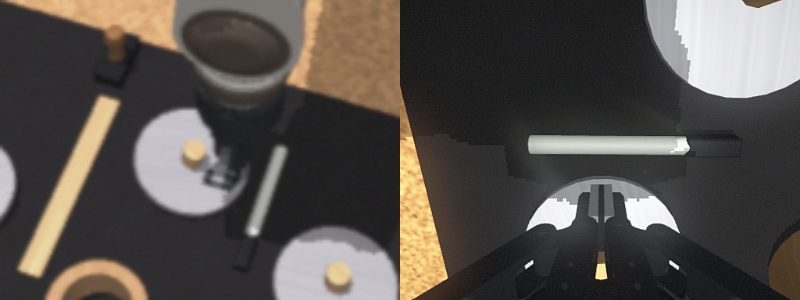

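The middle tin gave 4 mm at about 1 N, then hit its stop at 12 N, so it is the rocker. The picture shows the fingertips on its lid at (222,178), beside the knob at (193,153). I'll back off, re-measure and go over the knob.

```bash
python3 -m jog '[[1,0,0,0.4,0,0,0],[1,0,0,2,0,0,0],[0.5,0,0,3.5,0,0,0],[0,0,0,3.5,0,0,0],[0,0,0,3.5,0,0,0]]'
python3 - <<'E'
from h import *
for n in("scene","top"):
    p,d=bot.camera(n);C=cloud(n,d)
    r=np.hypot(C[...,0]-.49,C[...,1]-.0135);k=(d>0)&(r<.022)&(C[...,2]>.036)&(C[...,2]<.05)
    l=(d>0)&(r<.065)&(C[...,2]>.012)&(C[...,2]<.028);q=C[l]
    print(n,k.sum(),C[k].mean(0).round(4) if k.any() else 0,l.sum(),((q.min(0)+q.max(0))/2).round(4),np.ptp(q,0).round(3))
print(bot.get_obs()["ee_pos"])
E
```

```text
time: 7.5
ee_pos: [0.49, 0.0564, 0.103]
tcp_rot: [-90.0, -0.1, 0.4]
wrist_force: [0.0, -0.5, -0.2]
opening: 0.043
scene 70 [0.4924 0.0131 0.0433] 1237 [0.4913 0.0121 0.0202] [0.111 0.11  0.015]
top 17 [0.4888 0.0095 0.0435] 412 [ 0.4892 -0.0093  0.02  ] [0.107 0.06  0.016]
[0.48901107 0.05634691 0.10125881]
```

```bash
python3 -m jog '[[0.35,0,-0.9,0,0,0,0],[0.35,0,-1.72,0,0,0,0],[0.35,0,-1.72,-1,0,0,0],[0.35,0,-1.72,-2.2,0,0,0],[0.35,0,-1.72,-3,0,0,0]]' 30;python3 -m jog '[[0.35,0,0,-0.06,0,0,0],[0.7,0,0,-0.06,0,0,0],[1,0,0,-0.06,0,0,0],[1,0,0,-0.06,0,0,0],[1,0,0,-0.06,0,0,0]]' 30; python3 -m jog '[[1,0,0,0,0,0,0],[1,0,0,0,0,0,0],[1,0,0,0,0,0,0]]' 30
```

```text
time: 8.1
ee_pos: [0.4878, 0.0131, 0.024]
tcp_rot: [-90.0, 0.2, 0.4]
wrist_force: [0.8, 0.9, -0.1]
opening: 0.0557
time: 8.6
ee_pos: [0.4903, 0.0135, 0.0269]
tcp_rot: [-90.0, -0.1, 0.4]
wrist_force: [0.6, 0.0, 4.0]
opening: 0.0209
time: 8.9
ee_pos: [0.4903, 0.0135, 0.0269]
tcp_rot: [-90.0, -0.1, 0.4]
wrist_force: [-0.1, -0.0, 6.5]
opening: 0.0206
```

```bash
python3 -m jog '[[1,0,0,0.2,0,0,0],[1,0,0,0.6,0,0,0],[1,0,0,1.2,0,0,0],[1,0,0,2,0,0,0],[1,0,0,2.8,0,0,0]]' 40; python3 -m jog '[[1,0,0,0.5,0,0,0],[1,0,0,0.8,0,0,0],[1,0,0,0.8,0,0,0]]'
python3 - <<'E'
from h import *
ims=[]
for n in("scene","wrist"):
    p,d=bot.camera(n);ims.append(p if n=="wrist" else cv2.resize(p[110:290,150:390],(512,384)))
cv2.imwrite("pics/4.png",cv2.resize(np.hstack(ims),(800,300))[...,::-1])
E
```

```text
time: 9.4
ee_pos: [0.4895, 0.0134, 0.0975]
tcp_rot: [-90.0, -0.0, 0.4]
wrist_force: [0.7, -0.1, -1.1]
opening: 0.0205
time: 9.7
ee_pos: [0.49, 0.0134, 0.1168]
tcp_rot: [-90.0, -0.1, 0.4]
wrist_force: [-0.3, 0.2, -1.3]
opening: 0.02
```

View pics/4.png

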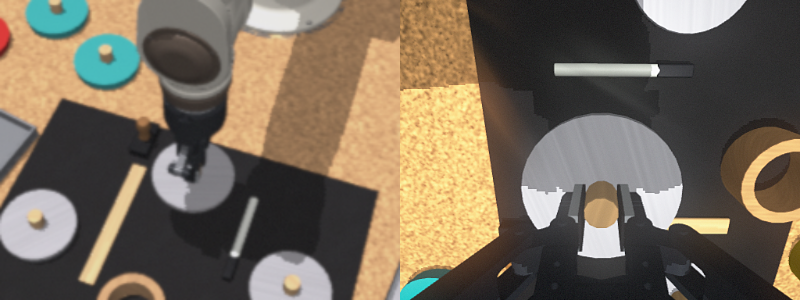

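The tin is held level at (193,177). Carrying it to the tray.

```bash
python3 -m jog '[[1,0,-0.4,0,0,0,-0.2],[1,0,-1.2,0,0,0,-0.6],[1,0.1,-2.2,0,0,0,-1.1],[1,0.2,-3.2,0,0,0,-1.6],[1,0.3,-4.2,0,0,0,-2.1]]' ; python3 -m jog '[[1,0.1,-1,0,0,0,-0.5],[1,0.2,-2,0,0,0,-1],[1,0.3,-3,0,0,0,-1.5],[1,0.4,-4,0,0,0,-2],[1,0.5,-5,0,0,0,-2.5]]'; python3 -m jog '[[1,0.1,-1.2,0,0,0,-0.5],[1,0.2,-2.4,0,0,0,-1],[1,0.3,-3.6,0,0,0,-1.5],[1,0.4,-4.8,0,0,0,-2],[1,0.5,-5.8,0,0,0,-2.4]]'; python3 -m jog '[[1,0,-0.4,0,0,0,0],[1,0,-0.6,0,0,0,0],[1,0,-0.6,0,0,0,0],[1,0,-0.6,0,0,0,0]]'
python3 - <<'E'
from h import *
p,d=bot.camera("scene");C=cloud("scene",d)
ims=[cv2.resize(p[110:290,30:270],(512,384)),bot.camera("wrist")[0]]
o=bot.get_obs()["ee_pos"];print(o)
r=np.hypot(C[...,0]-o[0],C[...,1]-o[1]);l=(d>0)&(r<.07)&(C[...,2]>.1)&(C[...,2]<.12);q=C[l]
print(l.sum(),((q.min(0)+q.max(0))/2).round(4),np.ptp(q,0).round(3),np.median(q,0))
cv2.imwrite("pics/5.png",cv2.resize(np.hstack(ims),(800,300))[...,::-1])
E
```

```text
time: 10.3
ee_pos: [0.4965, -0.093, 0.115]
tcp_rot: [-90.0, 0.1, -10.2]
wrist_force: [0.5, 0.6, -1.2]
opening: 0.0205
time: 10.8
ee_pos: [0.5089, -0.2181, 0.1149]
tcp_rot: [-90.0, 0.1, -22.7]
wrist_force: [0.6, 0.8, -1.3]
opening: 0.0201
time: 11.3
ee_pos: [0.5211, -0.3636, 0.1146]
tcp_rot: [-90.0, 0.1, -34.8]
wrist_force: [0.3, 0.3, -0.6]
opening: 0.0203
time: 11.7
ee_pos: [0.522, -0.3758, 0.1157]
tcp_rot: [-90.0, 0.0, -34.5]
wrist_force: [-0.0, 0.3, -1.5]
opening: 0.0204
[ 0.52214892 -0.37569617  0.11599439]
1099 [ 0.521  -0.3743  0.1104] [0.11  0.108 0.019] [ 0.53372231 -0.36324183  0.10919596]
```

View pics/5.png

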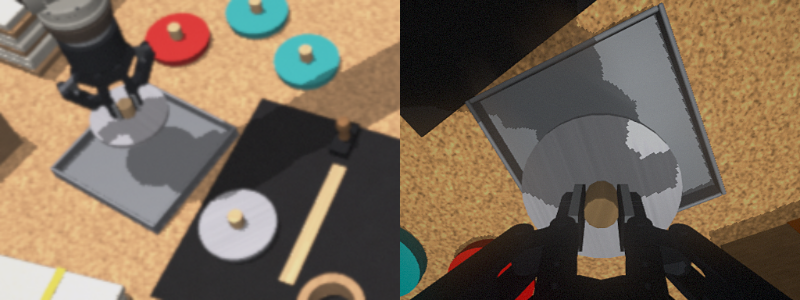

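Held at (128,110) over the tray, and measured within about 2 mm of the tray's centre. Its base is about 87 mm above the floor, so I'll lower it slowly.

```bash
python3 -m jog '[[1,0,0,-0.4,0,0,0],[1,0,0,-1.2,0,0,0],[1,0,0,-2,0,0,0],[1,0,0,-2.7,0,0,0],[1,0,0,-3,0,0,0]]'; for i in 1 2 3 4 5; do python3 -m jog '[[1,0,0,-0.04,0,0,0],[1,0,0,-0.08,0,0,0],[1,0,0,-0.08,0,0,0]]' | grep -E 'pos|force'; done
```

```text
time: 12.3
ee_pos: [0.5212, -0.3754, 0.0382]
tcp_rot: [-90.0, 0.2, -34.5]
wrist_force: [-0.0, 0.3, -2.1]
opening: 0.0203
ee_pos: [0.5225, -0.3768, 0.0397]
wrist_force: [0.2, -0.5, -1.2]
ee_pos: [0.5221, -0.3766, 0.0369]
wrist_force: [-0.5, 1.0, -2.0]
ee_pos: [0.522, -0.3765, 0.0346]
wrist_force: [0.3, -1.3, -1.4]
ee_pos: [0.5219, -0.3765, 0.0326]
wrist_force: [-0.5, 0.1, -1.2]
ee_pos: [0.5219, -0.3765, 0.0306]
wrist_force: [0.1, 0.1, -1.6]
```

```bash
for i in 1 2 3 4; do python3 -m jog '[[1,0,0,-0.02,0,0,0],[1,0,0,-0.04,0,0,0],[1,0,0,-0.04,0,0,0]]' | grep -E 'pos|force'; done
```

```text
ee_pos: [0.522, -0.3765, 0.0297]
wrist_force: [-0.2, 1.0, -1.9]
ee_pos: [0.5221, -0.3766, 0.0291]
wrist_force: [-0.1, -0.5, 1.5]
ee_pos: [0.5222, -0.3767, 0.0289]
wrist_force: [-2.3, 2.0, 7.4]
ee_pos: [0.5223, -0.3767, 0.0289]
wrist_force: [-4.8, 2.8, 13.6]
```

```bash
python3 -m jog '[[1,0,0,0.06,0,0,0],[1,0,0,0.06,0,0,0],[0.7,0,0,0.06,0,0,0],[0.5,0,0,0.06,0,0,0],[0.4,0,0,0.06,0,0,0]]'; python3 -m jog '[[0.3,0,0,0,0,0,0],[0.3,0,0,0,0,0,0],[0.3,0,0,0.3,0,0,0],[0.3,0,0,1.2,0,0,0],[0.3,0,0,2.5,0,0,0]]';  python3 -m jog '[[0.3,0,0,2,0,0,0],[0.3,0,0.5,4,0,0,0],[0.3,-1,1,5,0,0,0],[0.3,-2,2,5,0,0,0],[0.3,-3,3,5,0,0,0]]'
python3 - <<'E'
from h import *
for n in("scene","top"):
    p,d=bot.camera(n);C=cloud(n,d)
    for c in[(.522,-.376),(.565,.178),(.59,-.1855)]:
        r=np.hypot(C[...,0]-c[0],C[...,1]-c[1]);l=(d>0)&(r<.053)&(C[...,2]>.012)&(C[...,2]<.033);q=C[l];k=(d>0)&(r<.03)&(C[...,2]>.037)&(C[...,2]<.06)
        f=np.linalg.lstsq(np.c_[q[:,:2],np.ones(len(q))],q[:,2],rcond=None)[0] if len(q)>50 else [0,0,0]
        print(n,l.sum(),np.median(q[:,2]).round(4),"knob",C[k].mean(0).round(4) if k.any() else 0,"tilt",np.degrees(np.hypot(f[0],f[1])).round(1))
    if n=="scene":cv2.imwrite("pics/6.png",cv2.resize(p[90:340,20:380],(720,500))[...,::-1])
print(bot.get_obs()["time"])
E
```

```text
time: 15.5
ee_pos: [0.5219, -0.3765, 0.0279]
tcp_rot: [-90.0, 0.0, -34.6]
wrist_force: [-0.5, -0.1, -0.1]
opening: 0.051
time: 16.0
ee_pos: [0.5212, -0.376, 0.0902]
tcp_rot: [-90.0, 0.2, -34.6]
wrist_force: [1.3, -0.4, -0.6]
opening: 0.0598
time: 16.5
ee_pos: [0.4465, -0.3012, 0.2174]
tcp_rot: [-90.0, -0.1, -34.6]
wrist_force: [0.4, 0.0, -0.2]
opening: 0.06
scene 1099 0.0225 knob [ 0.5229 -0.3748  0.0449] tilt 0.6
scene 1590 0.0205 knob [0.5661 0.1778 0.0437] tilt 0.1
scene 1322 0.0204 knob [ 0.5918 -0.1855  0.0432] tilt 0.0
top 17 0.0203 knob 0 tilt 0.0
top 734 0.0193 knob [0.5631 0.1786 0.0421] tilt 0.3
top 736 0.019 knob [ 0.589  -0.1852  0.0426] tilt 0.5
16.6
```

View pics/6.png

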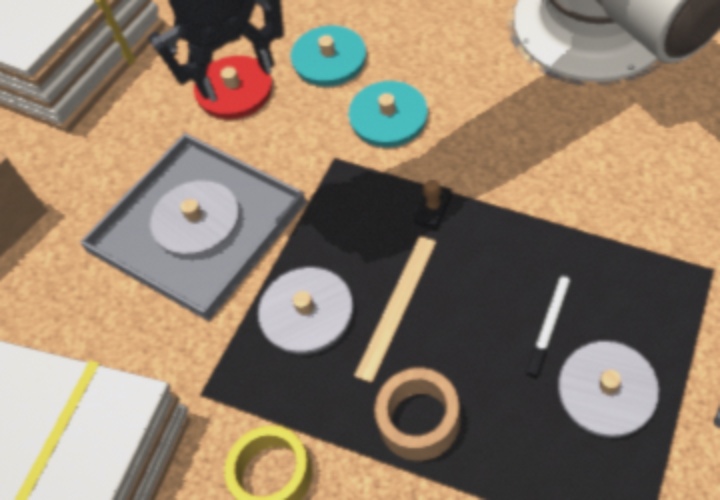

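The tin sits level and centred in the tray at (193,215). The steady tins at (305,308) and (608,388) have not moved, and the gripper is clear at z 0.217. Handing in.

```bash
python3 -m jog '[[0.3,0,0,0,0,0,0],[0.3,0,0,0,0,0,0],[0.3,0,0,0,0,0,0]]'; python3 -c "
from workcell import bot
bot.job_done()"
```

```text
time: 16.9
ee_pos: [0.4475, -0.3021, 0.2156]
tcp_rot: [-90.0, 0.0, -34.6]
wrist_force: [-0.1, -0.0, 0.1]
opening: 0.0596
the job is handed in; nothing more can be done
```

The rocking tin, the middle of the three on the mat, is now in the grey tray, released and standing level, and I handed the job in at about 17 s.

- **Finding the rocker:** The left tin took 13 N at the lid's edge with no give. The middle one dipped about 4 mm at around 1 N and then met its stop at 12 N. I did not press the right tin, because only one of the three rocks.
- **Placing it:** I lifted the middle tin by its knob and lowered it onto the tray floor; the wrist read at most 14 N as it settled.
- **Last checks:** From the scene camera, the tin is within about 2 mm of the tray's centre, tilted 0.6°. The two steady tins are within about 1 mm of where they started and level, and the gripper was clear of everything.
- **Not confirmed:** The arm hid the tray from the top camera in the last look, so the placing rests on the scene camera alone.

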